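# Make up the pipe-joint kit and the sampling kit

### The job

Make up two field kits from the stock on the bench. The tray with the spanner is the pipe-joint kit and gets the roll of thread tape and the brass reducing bush; the tray with the marker pen is the sampling kit and gets the brown jar, kept upright, and the padlock. Put one thing flat on the floor of each of the two cells behind a tray's slot, either way round, and leave the loose nut and the vial where they are.

Things in the scene. Friction and masses are not known exactly. Their poses are not given: they have to be found in the camera images.
- kit_tray_a: Fixed grey steel tray, for the pipe-joint kit. 150 mm along its x, 214 along y, rim 20 high, walls 4, floor 3 above the bench. Origin: centre of underside, z up. Its -x side is a slot (x -71 to -29 mm) with the fixed bright spanner, 6 mm thick, in it; behind it, past a 15 mm high divider, two open cells, each 96 (x) by 101 (y) mm, centres at x 23, y +52 and -52 mm, with a 4 mm wide, 15 mm high divider between.
- kit_tray_b: Fixed grey steel tray, for the sampling kit. 150 mm along its x, 214 along y, rim 20 high, walls 4, floor 3 above the bench. Origin: centre of underside, z up. Its -x side is a slot (x -71 to -29 mm) with the fixed black marker pen, 17 mm thick, in it; behind it, past a 15 mm high divider, two open cells, each 96 (x) by 101 (y) mm, centres at x 23, y +52 and -52 mm, with a 4 mm wide, 15 mm high divider between.
- thread_tape: Roll of white thread tape, a plain disc 52 mm across and 12 mm high, lying flat, 30 g. Origin: centre of its underside; z up.
- reducer_bush: Brass reducing bush: a hexagon 30 mm across its flats (the flats face its +x and -x) and 34 mm across its corners (along y), about 10 mm high, with a round threaded spigot above it, 24 mm high in all, standing on the hexagon; only the lowest 10 mm, the hexagon, can be gripped. Origin: centre of its underside; z up. 80 g.
- brown_jar: Brown sample jar with a grey screw lid, 55 mm across and 87 mm high (body to 72 mm, lid above it 51 mm across), standing. Origin: centre of its underside; z up. 180 g.
- padlock: Red safety padlock lying flat, 65 x 36 x 18 mm. Origin: centre of the underside of the whole. Its solid body runs from -32 to +4 mm along its x (centre -14 mm) and is 36 mm wide along its y and 18 mm high; the thin shackle lies at +x and cannot be gripped. 130 g.
- hex_nut: Large plain steel hexagon nut, 30 x 34 x 16 mm, not part of any kit. Origin: centre of its underside.
- vial: Small sample vial with a black cap, 25 mm across and 67 mm high, standing, not part of any kit. Origin: centre of its underside.
Things that resemble listed ones, but are neither listed nor needed, are in the scene too. What is shaped like the thread_tape but green or turquoise is not meant.

How it is judged (in metres and radians):
At the end, for the whole second after the job is handed in: Tape and bush in the two cells of the spanner tray, jar and padlock in those of the pen tray, one to a cell: origin within the cell's walls, less than 7 mm above the bench, level within 0.12 rad, let go and at rest. Nut and vial moved at most 25 mm; jar never tipped beyond 0.7 rad (((x of thread_tape in the frame of kit_tray_a between -0.025 and 0.071 m and y of thread_tape in the frame of kit_tray_a between 0.002 and 0.103 m and x of reducer_bush in the frame of kit_tray_a between -0.025 and 0.071 m and y of reducer_bush in the frame of kit_tray_a between -0.103 and -0.002 m) or (x of thread_tape in the frame of kit_tray_a between -0.025 and 0.071 m and y of thread_tape in the frame of kit_tray_a between -0.103 and -0.002 m and x of reducer_bush in the frame of kit_tray_a between -0.025 and 0.071 m and y of reducer_bush in the frame of kit_tray_a between 0.002 and 0.103 m)) and ((x of brown_jar in the frame of kit_tray_b between -0.025 and 0.071 m and y of brown_jar in the frame of kit_tray_b between 0.002 and 0.103 m and x of padlock in the frame of kit_tray_b between -0.025 and 0.071 m and y of padlock in the frame of kit_tray_b between -0.103 and -0.002 m) or (x of brown_jar in the frame of kit_tray_b between -0.025 and 0.071 m and y of brown_jar in the frame of kit_tray_b between -0.103 and -0.002 m and x of padlock in the frame of kit_tray_b between -0.025 and 0.071 m and y of padlock in the frame of kit_tray_b between 0.002 and 0.103 m)) and height (world z) of each of thread_tape, reducer_bush, brown_jar, padlock below 0.007 m and angle between each of thread_tape, reducer_bush, brown_jar, padlock's own z axis and vertical below 0.12 rad and linear speed of each of thread_tape, reducer_bush, brown_jar, padlock below 0.02 m/s and contact force between each of thread_tape, reducer_bush, brown_jar, padlock and the fingers below 0.2 N); the robot touches nothing.
It fails at once if the hex nut is moved by more than 25 mm (distance of hex_nut from where it was at the start of the episode above 0.025 m).
It fails at once if the vial is moved by more than 25 mm (distance of vial from where it was at the start of the episode above 0.025 m).
It fails at once if the jar is tipped by more than 40 degrees (angle between brown_jar's own z axis and vertical above 0.7 rad).
It also fails if it takes over 99 s, if anything falls off the work surface, if the arm or the gripper's body presses on something with over 40 N, if the wrist force passes 120 N, or if a joint passes its speed limit or range.

### The arm

A 6-joint arm with a two-finger parallel gripper is mounted at the origin on a cart in front of the work surface, level with it; the furniture and walls round the work are solid. World frame = base frame: x ahead of the robot, y to its left, z up, the work surface at z = 0. Lengths are in mm, angles in rad, forces in N, time in s.
With the tool pointing down it reaches from about 350 to 975 mm from the base axis. Payload 7.1 kg.
Tool frame: the origin (TCP) lies at the very end of the fingers, on their centre line; the grasp point (between the pads) lies 19 mm behind it; y points along the fingers, x is the direction in which the jaws open and shut, and the axes are right-handed (so a half turn about y gives the same grasp; the last joint's range is limited). The gripper opens to 88 mm and grips with 3 to 60 N. Pads are 20 mm wide; open, the fingers measure 115 mm over their backs; the gripper's body (75 mm by 178 mm) begins 61 mm behind the grasp point.
Start: joints at [-1.224, 0.423, 1.63, -0, 1.089, -0.019], TCP at [223.577, -583.625, 222.675] pointing down, gripper open.
Joint ranges: [-3, 3], [-0.9, 2.11], [0.09, 2.58], [-1.31, 4.45], [0.11, 2.69], [-2.54, 2.54]. Speed limits (rad/s): [2.39, 2.39, 3.01, 3.14, 3.14, 3.14].

### API

Orientations are given as a rotation vector (axis times angle).
In Python, from workcell import ctrl gives the robot as it stands. The module is installed in compiled form; this text tells all that it offers.
- The arm moves only by the tool carry_out, never from a script. Its arguments are lists of equal length, an entry for each row: "delta_pos": the shift along the tool's x, y, z in cm, a list of three; "rotation": the turn, a rotation vector about the tool's x, y, z in rad, a list of three. In form: {"delta_pos": [[dx, dy, dz], ...], "rotation": [[wx, wy, wz], ...]}. A call has 1 to 12 rows; each row is the pose to reach, as a shift and turn from the pose commanded when the call began, along the tool's axes at that moment; what a row does not reach only later rows make up. A row lasts 1/12 s, in which the tool goes at most 41.7 mm and 7.16 degrees, less where a joint would pass 70% of its speed; a pose out of reach is approached as far as the arm can. A call with a gripper value outside its range is refused whole. "hand" is the closure in counts, from 0 (fully open) to 255 (shut), set as the call begins (left out, the last holds). The fingers move at their own pace and stop on an object; the grip force is fixed at half the most. Time passes only in rows, so rows that repeat a pose let the fingers close. It gives the time, the measured TCP pose, the force and the opening at its end, in the units of the state.
- ctrl.get_obs(): the state, without advancing time (a new reading comes with each control period).
- ctrl.get_image(name): name is "side" or "top" or "wrist"; returns the picture (384x512x3 uint8, red, green, blue); there is no depth.
- ctrl.camera_info(name): a dict with "fov_y" (degrees; the focal length in pixels is half the picture's height over the tangent of half this angle, whatever the lens; pixels are square), "cx", "cy" (the principal point, pixels), "k1" (the pictures are not rectified: a ray, as slopes to the right and down, at radius r is drawn at 1 + k1 r^2 times it, then the intrinsics apply), "R" (3x3) and "t" (3): a world point X has camera coordinates R X + t; the wrist camera has in their place "T_tool_cam" (4x4, takes a point from camera to tool coordinates, whose origin is the TCP and whose axes are the tool frame's). Camera axes: x right, y down, z forward; pixel columns grow to the right and rows downward; lengths in mm; the calibration is good to about 2 mm. A picture is of the moment at which its call begins: read the wrist's pose just before it. camera_info takes no time and is no camera call.
- ctrl.close_job(): hands the job in, once; it reports no verdict.
The state is a dict: "t": time; "qpos": joint angles; "qvel": joint speeds; "joint_torque": joint torques, N m; "ee_pos": TCP position; "orientation": TCP orientation; "ft_force": force on the tool from outside, world axes, zero at the start; "moment": the same for the moment, N m; "width": finger opening in mm.
Only numpy, scipy, OpenCV 4.12 (cv2) and the standard library are available. Lean on these libraries where they do the work, as an engineer would, in place of code of your own. Each camera call takes 0.05 s, during which the arm holds its last target.

## Working session

There is one attempt and no reset: what is moved stays moved. The work goes in short steps, Python scripts to look and compute and a tool call to move; the robot and the scene stay as the last step left them, time stands still between calls to the robot, and variables do not carry over. Pictures are saved under pics/ and viewed, and the job is handed in when it is done.

Besides the shell and the picture viewer there is one more tool, called by a JSON object that holds its "api" and its "payload", one argument or row to a line. carry_out: Moves the arm, as the interface text tells. Its arguments: {"type":"object","properties":{"delta_pos":{"type":"array","items":{"type":"array","items":{"type":"number"}}},"rotation":{"type":"array","items":{"type":"array","items":{"type":"number"}}},"hand":{"type":"number"}},"required":["delta_pos","rotation"]}

```bash
mkdir -p pics; ls; python3 - <<'E'
from workcell import ctrl
import cv2
for n in ("side","top","wrist"):
    o=ctrl.get_obs()
    im=ctrl.get_image(n); cv2.imwrite(f"pics/{n}0.png",im[:,:,::-1]); i=ctrl.camera_info(n); print(n,i)
print(o)
E
```

```text
pics
side {'fov_y': 46.97637138199431, 'cx': 256.25407174073075, 'cy': 193.1321396666299, 'k1': -0.06443837635129007, 'R': array([[-0.99735628, -0.06986064, -0.01999832],
       [-0.01794181,  0.50342976, -0.86384985],
       [ 0.07041685, -0.86120727, -0.50335226]]), 't': array([538.86034005,  51.25423794, 944.55955984])}
top {'fov_y': 44.908848309884505, 'cx': 258.2406065851005, 'cy': 186.7916078035346, 'k1': -0.11234698985024046, 'R': array([[-9.53954857e-04, -9.99956415e-01,  9.28749907e-03],
       [-9.91813643e-01, -2.39818615e-04, -1.27693537e-01],
       [ 1.27690199e-01, -9.33328216e-03, -9.91770187e-01]]), 't': array([ -10.25638334,  530.40203477, 1154.11904794])}
wrist {'fov_y': 60.835443492119914, 'cx': 257.2096774100766, 'cy': 194.83293776786678, 'k1': 0.01829367917190273, 'T_tool_cam': array([[ 9.99999843e-01, -2.08717341e-04,  5.19432748e-04,
        -1.00006017e+00],
       [-5.55887601e-04, -2.60762754e-01,  9.65402754e-01,
        -1.63017754e+02],
       [-6.60475818e-05, -9.65402891e-01, -2.60762830e-01,
         7.12005599e+01],
       [ 0.00000000e+00,  0.00000000e+00,  0.00000000e+00,
         1.00000000e+00]])}
{'t': 0.1, 'qpos': array([-1.22399637e+00,  4.23768719e-01,  1.63059911e+00, -1.59099292e-05,
        1.08858456e+00, -1.89845748e-02]), 'qvel': array([-9.81623728e-04, -2.17304536e-03, -2.92700419e-03,  9.51754146e-06,
        9.07238881e-04, -2.06536253e-03]), 'joint_torque': array([-3.96917849e-04, -5.45615530e+01, -2.74325556e+01,  6.45157951e-02,
        1.88282691e-02, -1.53346059e-05]), 'ee_pos': array([ 223.41244563, -583.17684176,  221.98242626]), 'orientation': array([-1.35953612,  0.93647356, -0.93463503]), 'ft_force': array([0.17805198, 0.22980836, 0.29263028]), 'moment': array([-0.02903299,  0.02301766,  0.03415974]), 'width': 88.01366030777808}
```

View pics/top0.png

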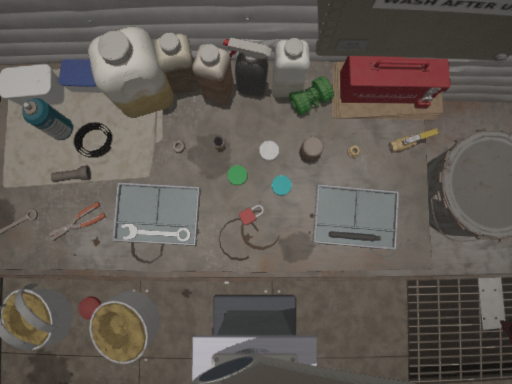

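View pics/side0.png

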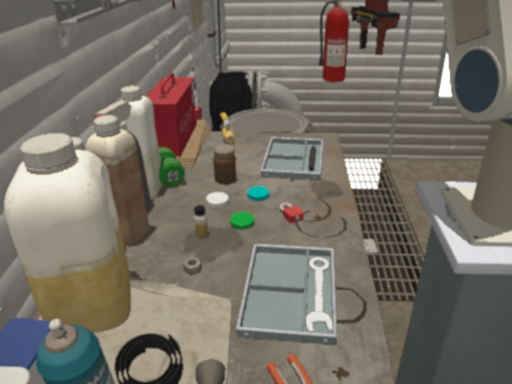

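View pics/wrist0.png

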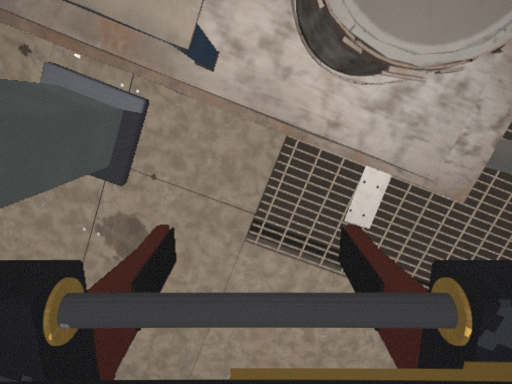

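```bash
cat > h.py <<'E'
from workcell import ctrl
import numpy as np, cv2
from scipy.spatial.transform import Rotation as Ro
def K(i):
    f=192/np.tan(np.radians(i['fov_y']/2)); return f
def ray(n,uv,o=None):
    i=ctrl.camera_info(n); f=K(i); d=np.array([(uv[0]-i['cx'])/f,(uv[1]-i['cy'])/f])
    s=d.copy()
    for _ in range(20): s=d/(1+i['k1']*(s@s))
    c=np.array([s[0],s[1],1.])
    if n=='wrist':
        T=i['T_tool_cam']; R=Ro.from_rotvec(o['orientation']).as_matrix()
        return R@T[:3,3]+o['ee_pos'], R@T[:3,:3]@c
    return -i['R'].T@i['t'], i['R'].T@c
def plane(n,uv,z,o=None):
    p,d=ray(n,uv,o); return p+d*(z-p[2])/d[2]
def proj(n,X,o=None):
    i=ctrl.camera_info(n); f=K(i)
    if n=='wrist':
        T=i['T_tool_cam']; R=Ro.from_rotvec(o['orientation']).as_matrix()
        c=T[:3,:3].T@(R.T@(np.array(X)-o['ee_pos'])-T[:3,3])
    else: c=i['R']@np.array(X)+i['t']
    s=c[:2]/c[2]; s=s*(1+i['k1']*(s@s)); return s*f+[i['cx'],i['cy']]
def crop(img,x0,y0,x1,y1,s,name):
    cv2.imwrite(name,cv2.resize(img[y0:y1,x0:x1],None,fx=s,fy=s,interpolation=cv2.INTER_CUBIC))
def down(th):
    # tool axes: y down, x at angle th in plane
    x=np.array([np.cos(th),np.sin(th),0]);y=np.array([0,0,-1.]);return np.c_[x,y,np.cross(x,y)]
def togo(X,th,o=None):
    """shift (cm, tool axes) and rotvec to tcp pose X(mm), yaw th; nominal from measured"""
    o=o or ctrl.get_obs(); R=Ro.from_rotvec(o['orientation']).as_matrix()
    return R.T@(np.array(X)-o['ee_pos'])/10, Ro.from_matrix(R.T@down(th)).as_rotvec()
E
python3 - <<'E'
from h import *
im=cv2.imread('pics/top0.png')
crop(im,200,110,380,260,4,'pics/c1.png')
for n,uv,z in [('tape',(269,150),12),('bush',(353,151),24),('padlock',(247.5,216),18),('jarlid',(312.5,145),87),('nut',(179,146),16),('vialcap',(219,140),67)]:
    print(n,plane('top',uv,z).round(1))
for t,c in [('A',[(117,184),(199,187),(196,244),(115,240)]),('B',[(316,187),(397,190),(396,248),(315,244)])]:
    print(t,[plane('top',u,20).round(0)[:2] for u in c])
o=ctrl.get_obs();print(Ro.from_rotvec(o['orientation']).as_matrix().round(3))
E
```

```text
tape [631.  -39.1  12. ]
bush [ 626.5 -259.3   24. ]
padlock [456.7  17.1  18. ]
jarlid [ 628.1 -144.6   87. ]
nut [641. 198.  16.]
vialcap [645.1  88.7  67. ]
A [array([539., 358.]), array([532., 143.]), array([385., 149.]), array([394., 358.])]
B [array([ 532., -160.]), array([ 524., -374.]), array([ 373., -366.]), array([ 385., -156.])]
[[ 0.358 -0.     0.934]
 [-0.934  0.001  0.358]
 [-0.001 -1.     0.   ]]
```

View pics/c1.png

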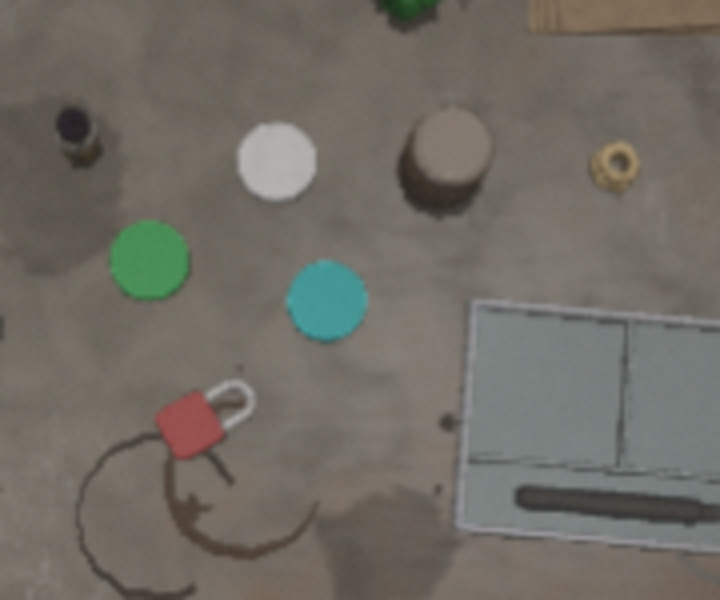

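```bash
python3 - <<'E'
from h import *
im=cv2.imread('pics/top0.png'); hsv=cv2.cvtColor(im,cv2.COLOR_BGR2HSV)
def blob(m,roi):
    x0,y0,x1,y1=roi; k=np.zeros(m.shape,np.uint8); k[y0:y1,x0:x1]=m[y0:y1,x0:x1]
    c=max(cv2.findContours(k,cv2.RETR_EXTERNAL,cv2.CHAIN_APPROX_NONE)[0],key=cv2.contourArea)
    return c
m=((hsv[...,2]>150)*255).astype(np.uint8); c=blob(m,(250,130,290,170)); (e,r,a)=cv2.fitEllipse(c); print('tape',e,r,plane('top',e,12).round(1))
m=((hsv[...,1]>110)&((hsv[...,0]<8)|(hsv[...,0]>170))).astype(np.uint8)*255; c=blob(m,(230,195,270,235)); rr=cv2.minAreaRect(c); print('pad',rr); b=[plane('top',p,18)[:2].round(1) for p in cv2.boxPoints(rr)]; print(b, np.mean(b,0))
m=((hsv[...,0]>12)&(hsv[...,0]<32)&(hsv[...,1]>80)).astype(np.uint8)*255; c=blob(m,(335,130,372,172)); x=cv2.boundingRect(c); print('bush',x)
print('jar lid proj/base',proj('top',[628,-144.6,87]),proj('side',[628,-144.6,87]),proj('side',[628,-144.6,0]))
print(proj('side',[456,17,18]),proj('side',[626,-259,24]))
s=cv2.imread('pics/side0.png'); crop(s,180,100,340,260,4.5,'pics/c2.png')
for n,X,t in [('x',[420,-300,230],-1.205),('jar',[628,-145,230],0)]: print(togo(X,t))
E
```

```text
tape (268.8353576660156, 149.6878662109375) (17.845731735229492, 18.429546356201172) [631.8 -38.7  12. ]
pad ((247.16175842285156, 216.10293579101562), (13.3768892288208, 13.205390930175781), 59.03623962402344)
[array([462.5,  41.4]), array([480. ,  12.3]), array([450.4,  -5.4]), array([433. ,  23.6])] [456.475  17.975]
bush (348, 147, 11, 11)
jar lid proj/base [312.49053679 145.04698844] [223.60365043 148.57717731] [225.55799174 180.11657423]
[294.48947795 209.85087972] [231.276161 152.245646]
(array([-19.42389806,  -0.76556187,  28.4865268 ]), array([-3.19029604e-05, -1.80678429e-05, -1.10895703e-03]))
(array([-26.45883685,  -0.75696412,  53.45449753]), array([-6.96093766e-04, -1.20501794e+00, -9.52187296e-04]))
```

View pics/c2.png

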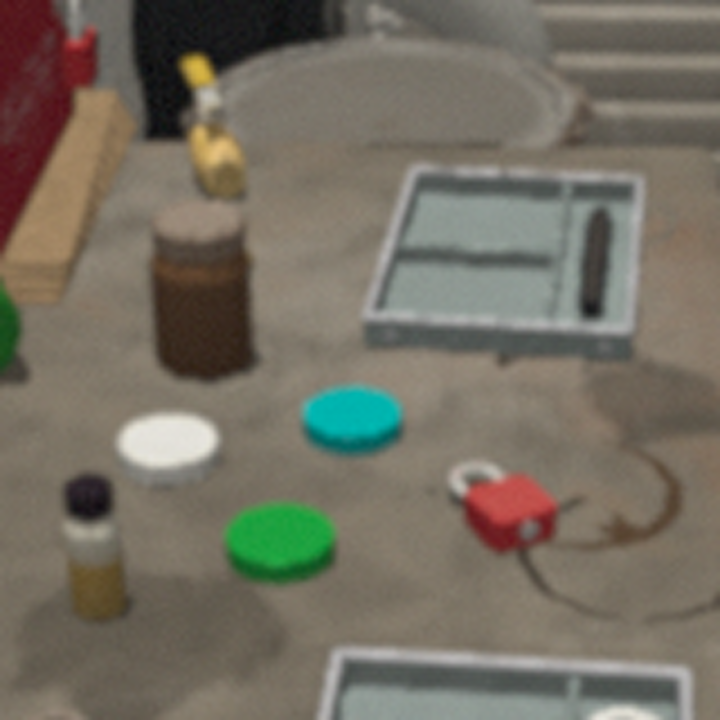

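{"api": "carry_out", "payload": {
  "delta_pos": [
    [-19.4, -0.8, 28.5],
    [-19.4, -0.8, 28.5],
    [-19.4, -0.8, 28.5],
    [-19.4, -0.8, 28.5],
    [-19.4, -0.8, 28.5],
    [-19.4, -0.8, 28.5],
    [-19.4, -0.8, 28.5],
    [-19.4, -0.8, 28.5],
    [-47.8, 1, 43.3],
    [-47.8, 1, 43.3],
    [-47.8, 1, 43.3],
    [-47.8, 1, 43.3]
  ],
  "rotation": [
    [0, -1.745, 0],
    [0, -1.745, 0],
    [0, -1.745, 0],
    [0, -1.745, 0],
    [0, -1.745, 0],
    [0, -1.745, 0],
    [0, -1.745, 0],
    [0, -1.745, 0],
    [0, -1.745, 0],
    [0, -1.745, 0],
    [0, -1.745, 0],
    [0, -1.745, 0]
  ],
  "hand": 0
}}

```text
t: 1.15
ee_pos: [435.3, -143.0, 221.3]
orientation: [-1.558, -0.236, 0.236]
ft_force: [1.1, -0.1, 0.8]
width: 87.4
```

```bash
python3 - <<'E'
from h import *
print(togo([456,18,200],0.54))
E
```

```text
(array([ 6.75307146,  2.13314697, 14.76257114]), array([-8.51151136e-05, -2.39039731e-01, -2.31720956e-05]))
```

{"api": "carry_out", "payload": {
  "delta_pos": [
    [6.7, 2.1, 14.7],
    [6.7, 2.1, 14.7],
    [6.7, 2.1, 14.7],
    [6.7, 2.1, 14.7],
    [6.7, 2.1, 14.7],
    [6.7, 2.1, 14.7],
    [6.7, 2.1, 14.7]
  ],
  "rotation": [
    [0, -0.24, 0],
    [0, -0.24, 0],
    [0, -0.24, 0],
    [0, -0.24, 0],
    [0, -0.24, 0],
    [0, -0.24, 0],
    [0, -0.24, 0]
  ]
}}

```text
t: 1.73
ee_pos: [456.7, 15.1, 200.4]
orientation: [-1.53, -0.42, 0.421]
ft_force: [1.2, -0.5, -0.5]
width: 87.9
```

```bash
python3 - <<'E'
from h import *
o=ctrl.get_obs(); im=ctrl.get_image('wrist')[:,:,::-1].copy(); cv2.imwrite('pics/w1.png',im)
print(o['ee_pos'])
hsv=cv2.cvtColor(im,cv2.COLOR_BGR2HSV)
m=((hsv[...,1]>110)&((hsv[...,0]<8)|(hsv[...,0]>170))&(hsv[...,2]>90)).astype(np.uint8)*255
m[330:]=0
cs=sorted(cv2.findContours(m,cv2.RETR_EXTERNAL,cv2.CHAIN_APPROX_NONE)[0],key=cv2.contourArea)[-4:]
for c in cs:
    rr=cv2.minAreaRect(c); b=np.array([plane('wrist',p,18,o)[:2] for p in cv2.boxPoints(rr)]); print(cv2.contourArea(c),rr,b.round(1).tolist(),b.mean(0))
E
```

```text
[456.70085952  15.07490682 200.38532262]
1025.5 ((260.5, 171.5), (35.0, 33.0), 90.0) [[432.8, 28.1], [462.8, 45.9], [482.8, 13.4], [451.9, -4.9]] [457.56155788  20.63957223]
```

View pics/w1.png

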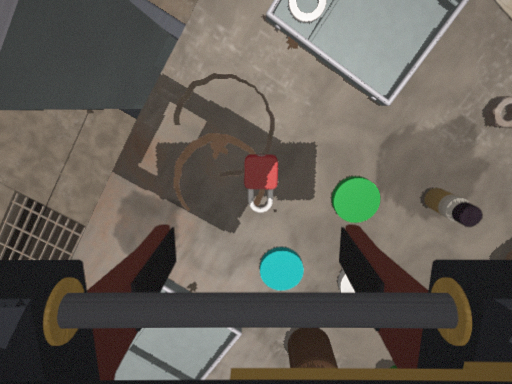

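```bash
python3 - <<'E'
from h import *
print(togo([457,20,4],0.54))
E
```

```text
(array([ 0.30999136, 19.64956021,  0.46762767]), array([ 0.00013804, -0.00542   , -0.00028571]))
```

{"api": "carry_out", "payload": {
  "delta_pos": [
    [0.3, 4, 0.5],
    [0.3, 8, 0.5],
    [0.3, 12, 0.5],
    [0.3, 15, 0.5],
    [0.3, 17, 0.5],
    [0.3, 18.5, 0.5],
    [0.3, 19.5, 0.5],
    [0.3, 19.5, 0.5],
    [0.3, 19.5, 0.5]
  ],
  "rotation": [
    [0, 0, 0],
    [0, 0, 0],
    [0, 0, 0],
    [0, 0, 0],
    [0, 0, 0],
    [0, 0, 0],
    [0, 0, 0],
    [0, 0, 0],
    [0, 0, 0]
  ]
}}

```text
t: 2.53
ee_pos: [457.0, 20.1, 5.6]
orientation: [-1.53, -0.418, 0.418]
ft_force: [-0.1, 0.8, 0.5]
width: 87.7
```

{"api": "carry_out", "payload": {
  "delta_pos": [
    [0, 0, 0],
    [0, 0, 0],
    [0, 0, 0],
    [0, 0, 0],
    [0, 0, 0],
    [0, 0, 0],
    [0, 0, 0],
    [0, 0, 0]
  ],
  "rotation": [
    [0, 0, 0],
    [0, 0, 0],
    [0, 0, 0],
    [0, 0, 0],
    [0, 0, 0],
    [0, 0, 0],
    [0, 0, 0],
    [0, 0, 0]
  ],
  "hand": 255
}}

```text
t: 3.2
ee_pos: [456.9, 21.0, 5.5]
orientation: [-1.53, -0.419, 0.419]
ft_force: [0.7, 0.2, -0.9]
width: 38.1
```

{"api": "carry_out", "payload": {
  "delta_pos": [
    [0, 0, 0],
    [0, 0, 0],
    [0, 0, 0],
    [0, 0, 0],
    [0, 0, 0],
    [0, 0, 0]
  ],
  "rotation": [
    [0, 0, 0],
    [0, 0, 0],
    [0, 0, 0],
    [0, 0, 0],
    [0, 0, 0],
    [0, 0, 0]
  ]
}}

```text
t: 3.7
ee_pos: [457.0, 21.0, 5.5]
orientation: [-1.53, -0.419, 0.419]
ft_force: [0.1, 0.9, 2.2]
width: 35.8
```

```bash
python3 - <<'E'
from h import *
im=cv2.imread('pics/top0.png')
crop(im,105,170,210,255,7,'pics/tA.png');crop(im,305,175,410,260,7,'pics/tB.png')
E
```

```text
(no output)
```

View pics/tA.png

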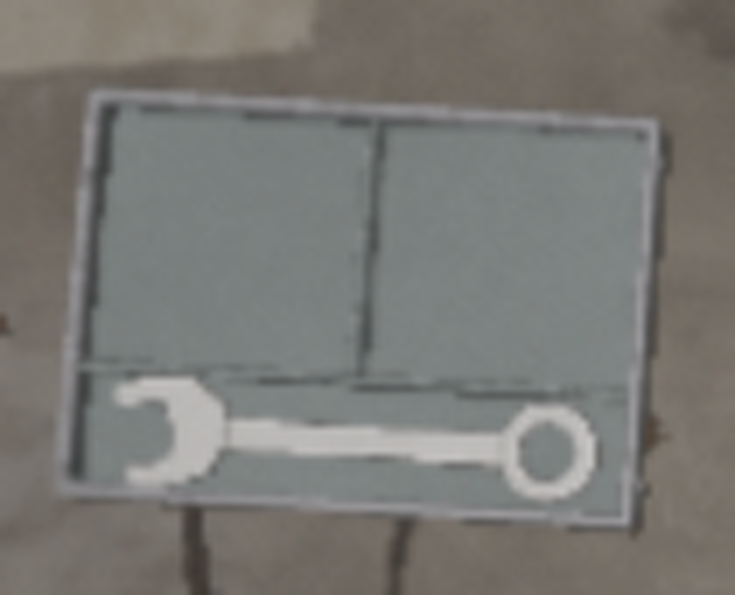

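View pics/tB.png

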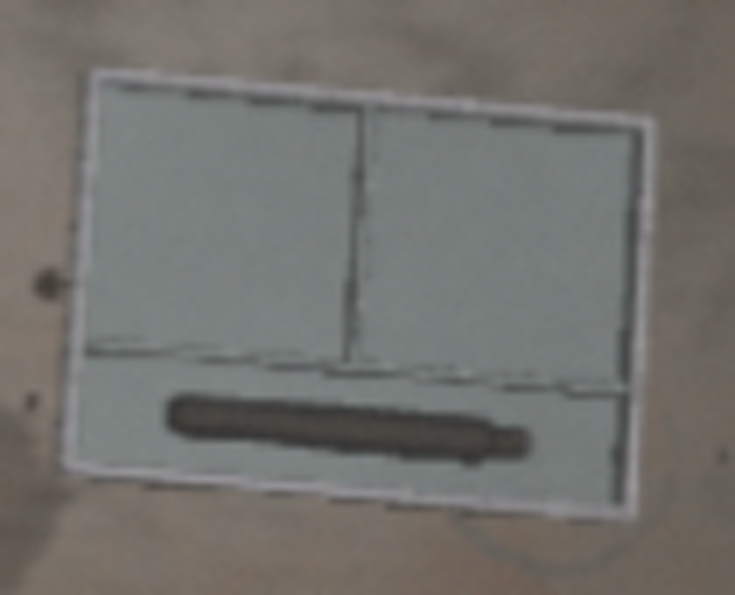

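```bash
cat >> h.py <<'E'
def trays():
    r={}
    for t,cs,off in [('A',[(90,92),(660,120),(635,527),(58,492)],(105,170)),('B',[(90,72),(655,118),(635,518),(62,470)],(305,175))]:
        w=np.array([plane('top',np.array(c)/7+off-0.43,20)[:2] for c in cs])  # far-left, far-right, near-right, near-left
        l=np.array([[75,107],[75,-107],[-75,-107],[-75,107]],float)
        M,_=cv2.estimateAffinePartial2D(l,w); th=np.arctan2(M[1,0],M[0,0]); s=np.hypot(M[0,0],M[1,0])
        c=w.mean(0); R=np.array([[np.cos(th),-np.sin(th)],[np.sin(th),np.cos(th)]])
        r[t]=(c,th,s,c+R@[23,52],c+R@[23,-52])
    return r
E
python3 - <<'E'
from h import *
for k,v in trays().items(): print(k,v)
c,th,s,p,m=trays()['B']
print(togo([p[0],p[1]+14,120],th)); 
o=ctrl.get_obs(); print(togo([457,20,120],.54))
E
```

```text
A (array([463.05668525, 253.67086048]), np.float64(-0.050144354793567436), np.float64(0.9986563615105343), array([488.63418891, 304.45266142]), array([483.42136122, 200.58338575]))
B (array([ 454.8266471 , -264.34472434]), np.float64(-0.08522937359767097), np.float64(0.9943392476286665), array([ 482.16972488, -214.49137844]), array([ 473.31659737, -318.11387664]))
(array([ -9.12338003, -11.44977427, -20.34256888]), array([-4.16776800e-05,  6.20192147e-01,  1.03148069e-04]))
(array([ -0.0478511 , -11.44861973,  -0.09079357]), array([-7.80818048e-06, -5.03722614e-03,  1.09196860e-04]))
```

{"api": "carry_out", "payload": {
  "delta_pos": [
    [0, -3, 0],
    [0, -6, 0],
    [0, -10, 0],
    [-9.1, -11.4, -20.3],
    [-9.1, -11.4, -20.3],
    [-9.1, -11.4, -20.3],
    [-9.1, -11.4, -20.3],
    [-9.1, -11.4, -20.3],
    [-9.1, -11.4, -20.3],
    [-9.1, -11.4, -20.3],
    [-9.1, -11.4, -20.3],
    [-9.1, -11.4, -20.3]
  ],
  "rotation": [
    [0, 0, 0],
    [0, 0, 0],
    [0, 0, 0],
    [0, 0.62, 0],
    [0, 0.62, 0],
    [0, 0.62, 0],
    [0, 0.62, 0],
    [0, 0.62, 0],
    [0, 0.62, 0],
    [0, 0.62, 0],
    [0, 0.62, 0],
    [0, 0.62, 0]
  ]
}}

```text
t: 4.7
ee_pos: [481.2, -198.7, 118.9]
orientation: [-1.569, 0.067, -0.064]
ft_force: [-0.1, -0.4, -1.0]
width: 35.7
```

```bash
python3 - <<'E'
from h import *
c,th,s,p,m=trays()['B']
o=ctrl.get_obs(); print(o['width'],o['ee_pos'])
print(togo([p[0],p[1]+14,9],th)); 
cv2.imwrite('pics/w2.png',ctrl.get_image('wrist')[:,:,::-1]);cv2.imwrite('pics/t2.png',ctrl.get_image('top')[:,:,::-1])
crop(ctrl.get_image('side')[:,:,::-1],200,60,400,260,3,'pics/s2.png')
E
```

```text
35.71755025266755 [ 481.16055699 -198.70910523  118.88605145]
(array([ 0.13649174, 10.98820685, -0.1790879 ]), array([-0.00089914,  0.00172936, -0.00191751]))
```

View pics/w2.png

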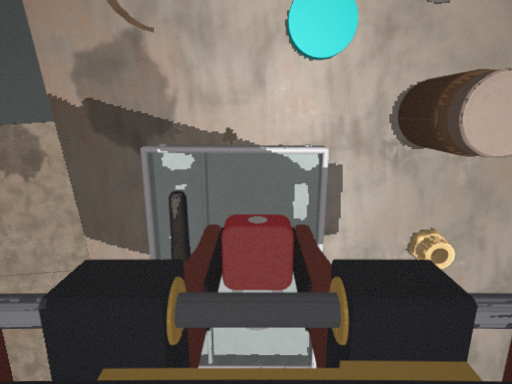

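View pics/s2.png

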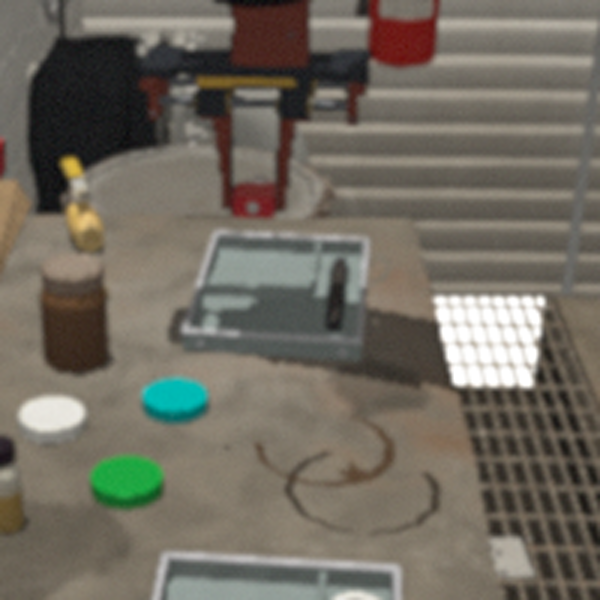

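{"api": "carry_out", "payload": {
  "delta_pos": [
    [0.1, 3.5, -0.1],
    [0.1, 6.5, -0.1],
    [0.1, 8.5, -0.1],
    [0.1, 9.8, -0.1],
    [0.1, 10.5, -0.1],
    [0.1, 11, -0.1],
    [0.1, 11, -0.1],
    [0.1, 11, -0.1]
  ],
  "rotation": [
    [0, 0, 0],
    [0, 0, 0],
    [0, 0, 0],
    [0, 0, 0],
    [0, 0, 0],
    [0, 0, 0],
    [0, 0, 0],
    [0, 0, 0]
  ]
}}

```text
t: 5.52
ee_pos: [483.5, -200.9, 9.9]
orientation: [-1.57, 0.066, -0.067]
ft_force: [0.5, -0.1, -1.4]
width: 35.7
```

{"api": "carry_out", "payload": {
  "delta_pos": [
    [0, 0, 0],
    [0, 0, 0],
    [0, 0, 0],
    [0, 0, 0]
  ],
  "rotation": [
    [0, 0, 0],
    [0, 0, 0],
    [0, 0, 0],
    [0, 0, 0]
  ],
  "hand": 110
}}

```text
t: 5.85
ee_pos: [483.4, -201.3, 10.0]
orientation: [-1.57, 0.066, -0.068]
ft_force: [0.4, -0.0, 0.4]
width: 49.8
```

{"api": "carry_out", "payload": {
  "delta_pos": [
    [0, -4, 0],
    [0, -8, 0],
    [0, -12, 0],
    [0, -16, 0],
    [0, -19, 0],
    [7, -19, 3],
    [14, -19, 6.8],
    [14, -19, 6.8],
    [14, -19, 6.8],
    [14, -19, 6.8],
    [14, -19, 6.8],
    [14, -19, 6.8]
  ],
  "rotation": [
    [0, 0, 0],
    [0, 0, 0],
    [0, 0, 0],
    [0, -0.1, 0],
    [0, -0.2, 0],
    [0, -1.65, 0],
    [0, -1.65, 0],
    [0, -1.65, 0],
    [0, -1.65, 0],
    [0, -1.65, 0],
    [0, -1.65, 0],
    [0, -1.65, 0]
  ]
}}

```text
t: 6.85
ee_pos: [628.6, -144.7, 199.2]
orientation: [-1.427, -0.777, 0.777]
ft_force: [-0.1, 0.5, 0.1]
width: 49.8
```

```bash
python3 - <<'E'
from h import *
print(togo([626,-145,200],1.57)); 
E
```

```text
(array([-0.16702303, -0.07923237,  0.19830724]), array([-4.57983352e-04, -5.72871444e-01, -6.48349233e-06]))
```

{"api": "carry_out", "payload": {
  "delta_pos": [
    [0, 0, 0],
    [0, 0, 0],
    [0, 0, 0],
    [0, 0, 0],
    [0, 0, 0],
    [0, 0, 0],
    [0, 0, 0]
  ],
  "rotation": [
    [0, -0.57, 0],
    [0, -0.57, 0],
    [0, -0.57, 0],
    [0, -0.57, 0],
    [0, -0.57, 0],
    [0, -0.57, 0],
    [0, -0.57, 0]
  ],
  "hand": 0
}}

```text
t: 7.43
ee_pos: [628.2, -145.3, 199.6]
orientation: [-1.215, -1.199, 1.199]
ft_force: [0.6, -0.1, 0.1]
width: 87.5
```

```bash
python3 - <<'E'
from h import *
o=ctrl.get_obs(); im=ctrl.get_image('wrist')[:,:,::-1].copy(); cv2.imwrite('pics/w3.png',im)
print(o['ee_pos'],o['width'], proj('wrist',[628,-145,87],o),proj('wrist',[628,-145,0],o),proj('wrist',[628,-118,87],o))
print('bush',proj('wrist',[626,-259,24],o))
cv2.imwrite('pics/t3.png',cv2.resize(ctrl.get_image('top')[170:270,300:420,::-1],None,fx=5,fy=5))
E
```

```text
[ 628.17634769 -145.28227161  199.5720286 ] 87.48237411996034 [256.59797342 191.25217064] [256.79862492 172.03744732] [287.64539186 190.8542414 ]
bush [148.55642335 175.91241708]
```

View pics/w3.png

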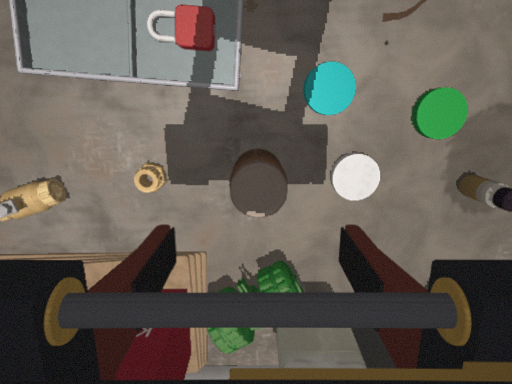

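View pics/t3.png

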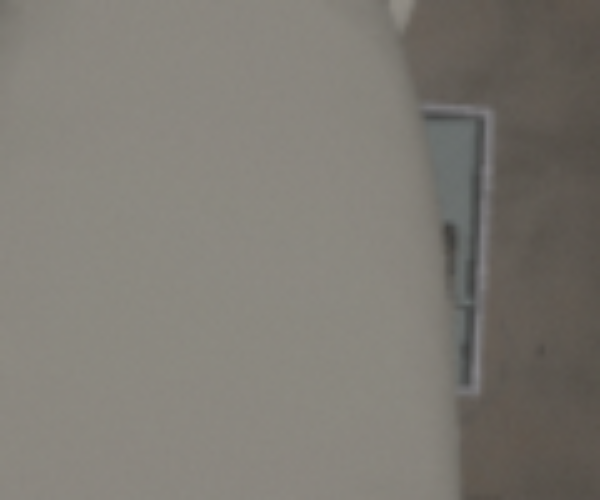

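{"api": "carry_out", "payload": {
  "delta_pos": [
    [0.1, 3, 0.1],
    [0.1, 6, 0.1],
    [0.1, 9, 0.1],
    [0.1, 12, 0.1],
    [0.1, 14.5, 0.1],
    [0.1, 16, 0.1],
    [0.1, 16.5, 0.1],
    [0.1, 16.5, 0.1]
  ],
  "rotation": [
    [0, 0, 0],
    [0, 0, 0],
    [0, 0, 0],
    [0, 0, 0],
    [0, 0, 0],
    [0, 0, 0],
    [0, 0, 0],
    [0, 0, 0]
  ]
}}

```text
t: 8.2
ee_pos: [626.8, -144.1, 33.5]
orientation: [-1.213, -1.2, 1.201]
ft_force: [-0.1, -0.1, -0.0]
width: 87.8
```

{"api": "carry_out", "payload": {
  "delta_pos": [
    [0, 0, 0],
    [0, 0, 0],
    [0, 0, 0],
    [0, 0, 0],
    [0, 0, 0],
    [0, 0, 0],
    [0, 0, 0],
    [0, 0, 0],
    [0, 0, 0]
  ],
  "rotation": [
    [0, 0, 0],
    [0, 0, 0],
    [0, 0, 0],
    [0, 0, 0],
    [0, 0, 0],
    [0, 0, 0],
    [0, 0, 0],
    [0, 0, 0],
    [0, 0, 0]
  ],
  "hand": 255
}}

```text
t: 8.95
ee_pos: [627.8, -144.4, 35.3]
orientation: [-1.215, -1.202, 1.201]
ft_force: [-1.9, 0.1, 6.4]
width: 53.4
```

```bash
python3 - <<'E'
from h import *
c,th,s,p,m=trays()['B']
print(m,togo([m[0]-1,m[1],135],1.485)); 
E
```

```text
[ 473.31659737 -318.11387664] (array([-17.54231419,  -9.98443623,  15.34675658]), array([ 0.00099277,  0.0749259 , -0.000212  ]))
```

{"api": "carry_out", "payload": {
  "delta_pos": [
    [0, -2, 0],
    [0, -5, 0],
    [0, -8, 0],
    [0, -10, 0],
    [-3, -10, 2.5],
    [-6, -10, 5],
    [-9, -10, 7.5],
    [-12, -10, 10],
    [-15, -10, 13],
    [-17, -10, 15],
    [-17.5, -10, 15.3],
    [-17.5, -10, 15.3]
  ],
  "rotation": [
    [0, 0, 0],
    [0, 0, 0],
    [0, 0, 0],
    [0, 0, 0],
    [0, 0.08, 0],
    [0, 0.08, 0],
    [0, 0.08, 0],
    [0, 0.08, 0],
    [0, 0.08, 0],
    [0, 0.08, 0],
    [0, 0.08, 0],
    [0, 0.08, 0]
  ]
}}

```text
t: 9.95
ee_pos: [470.9, -318.8, 134.2]
orientation: [-1.251, -1.139, 1.14]
ft_force: [-1.0, -0.2, -2.3]
width: 53.8
```

```bash
python3 - <<'E'
from h import *
c,th,s,p,m=trays()['B']
print(m,togo([m[0]-1,m[1],40],1.485)); 
cv2.imwrite('pics/w4.png',ctrl.get_image('wrist')[:,:,::-1])
cv2.imwrite('pics/s4.png',cv2.resize(ctrl.get_image('side')[40:220,180:380,::-1],None,fx=3,fy=3))
E
```

```text
[ 473.31659737 -318.11387664] (array([ 0.07863617,  9.41938501, -0.14089642]), array([-0.00074611, -0.00834973,  0.00039956]))
```

View pics/w4.png

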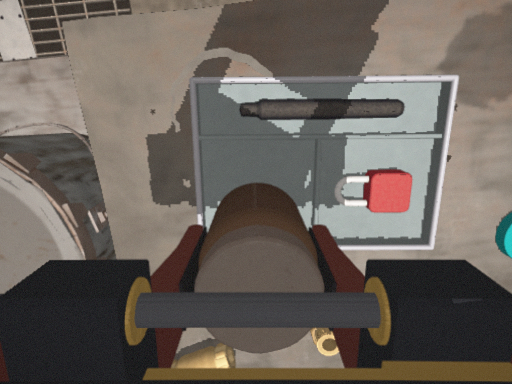

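View pics/s4.png

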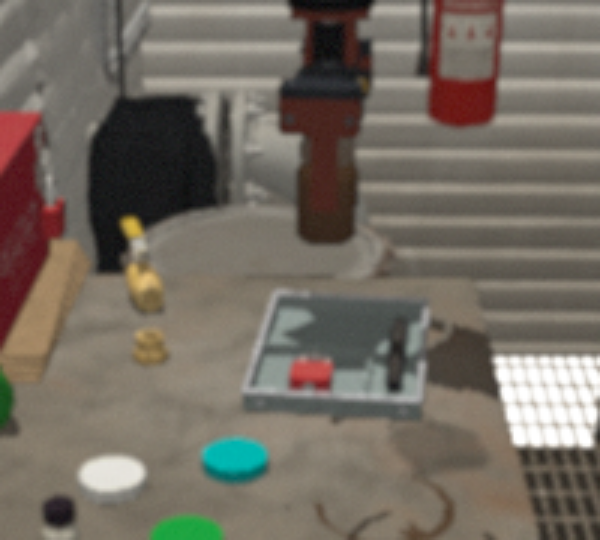

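{"api": "carry_out", "payload": {
  "delta_pos": [
    [0.1, 2, -0.1],
    [0.1, 4, -0.1],
    [0.1, 6, -0.1],
    [0.1, 7.5, -0.1],
    [0.1, 8.5, -0.1],
    [0.1, 9.1, -0.1],
    [0.1, 9.4, -0.1],
    [0.1, 9.5, -0.1],
    [0.1, 9.5, -0.1]
  ],
  "rotation": [
    [0, 0, 0],
    [0, 0, 0],
    [0, 0, 0],
    [0, 0, 0],
    [0, 0, 0],
    [0, 0, 0],
    [0, 0, 0],
    [0, 0, 0],
    [0, 0, 0]
  ]
}}

```text
t: 10.8
ee_pos: [474.1, -316.7, 39.9]
orientation: [-1.251, -1.143, 1.142]
ft_force: [0.0, 0.4, -2.3]
width: 53.6
```

Not yet in contact; a touch lower, then release.

{"api": "carry_out", "payload": {
  "delta_pos": [
    [0, 0.1, 0],
    [0, 0.1, 0],
    [0, 0.1, 0],
    [0, 0.1, 0]
  ],
  "rotation": [
    [0, 0, 0],
    [0, 0, 0],
    [0, 0, 0],
    [0, 0, 0]
  ]
}}

```text
t: 11.13
ee_pos: [473.7, -316.9, 38.9]
orientation: [-1.252, -1.142, 1.142]
ft_force: [0.6, -0.5, -1.6]
width: 53.8
```

{"api": "carry_out", "payload": {
  "delta_pos": [
    [0, 0, 0],
    [0, 0, 0],
    [0, 0, 0],
    [0, 0, 0],
    [0, 0, 0]
  ],
  "rotation": [
    [0, 0, 0],
    [0, 0, 0],
    [0, 0, 0],
    [0, 0, 0],
    [0, 0, 0]
  ],
  "hand": 30
}}

```text
t: 11.55
ee_pos: [473.6, -316.8, 38.6]
orientation: [-1.251, -1.142, 1.142]
ft_force: [0.0, -0.3, 0.3]
width: 77.1
```

{"api": "carry_out", "payload": {
  "delta_pos": [
    [0, -4, 0],
    [0, -8, 0],
    [0, -12, 0],
    [0, -14, 0],
    [2, -14, -4],
    [4, -14, -8],
    [6, -14, -12],
    [7, -14, -14.7],
    [7, -14, -14.7],
    [7, -14, -14.7],
    [7, -14, -14.7]
  ],
  "rotation": [
    [0, 0, 0],
    [0, 0, 0],
    [0, 0, 0],
    [0, 0, 0],
    [0, 0, 0],
    [0, 0, 0],
    [0, 0, 0],
    [0, 0, 0],
    [0, 0, 0],
    [0, 0, 0],
    [0, 0, 0]
  ],
  "hand": 0
}}

```text
t: 12.47
ee_pos: [625.6, -260.0, 177.9]
orientation: [-1.249, -1.142, 1.143]
ft_force: [-0.4, -0.2, 0.9]
width: 87.9
```

```bash
python3 - <<'E'
from h import *
o=ctrl.get_obs(); im=ctrl.get_image('wrist')[:,:,::-1].copy(); cv2.imwrite('pics/w5.png',im)
print(o['ee_pos'],proj('wrist',[626,-259,0],o))
u,v=proj('wrist',[626,-259,10],o).astype(int)
print(u-50,v-50); crop(im,u-50,v-50,u+50,v+50,6,'pics/w5c.png')
E
```

```text
[ 625.55583175 -259.9589745   177.8647338 ] [257.4101865  176.76892133]
207 128
```

View pics/w5.png

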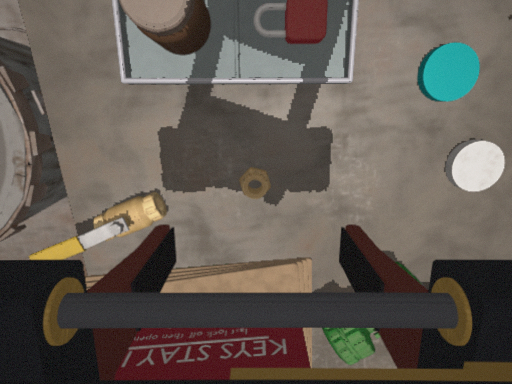

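View pics/w5c.png

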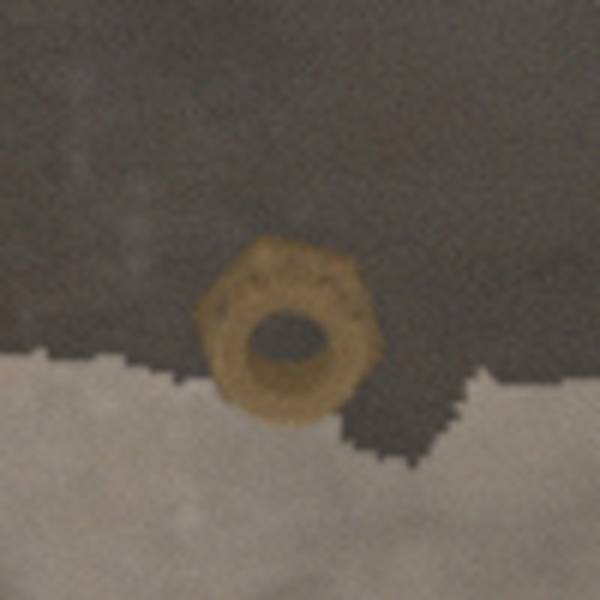

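```bash
python3 - <<'E'
from h import *
o=ctrl.get_obs()
P=np.array([plane('wrist',np.array(c)/6-0.42+[207,128],9,o)[:2] for c in [(194,308),(270,237),(353,255),(383,342)]])
print(P); d=np.diff(P,axis=0); print(np.hypot(*d.T),np.degrees(np.arctan2(d[:,1],d[:,0])))
print('opp dist',np.hypot(*(P[3]-P[0])),P[[0,3]].mean(0))
E
```

```text
[[ 624.19808553 -278.57812664]
 [ 613.0234437  -264.30192295]
 [ 617.43313154 -250.40752121]
 [ 633.18582818 -246.51381748]]
[18.12960595 14.57737104 16.22677972] [128.05192224  72.39204252  13.88390921]
opp dist 33.300141745939705 [ 628.69195685 -262.54597206]
```

```bash
python3 - <<'E'
from h import *
o=ctrl.get_obs()
print('red',[plane('top',(390,103),z)[:2] for z in (20,100)], 'board',plane('wrist',(240,265),20,o), 'clamp',plane('wrist',(166,205),15,o))
print(togo([628.5,-262,110],1.77),togo([628.5,-262,3.5],1.77))
E
```

```text
red [array([ 759.79135776, -365.61550373]), array([ 734.22299375, -341.04357115])] board [ 716.250816   -286.53988377   20.        ] clamp [ 643.63071619 -356.49951642   15.        ]
(array([-0.1316351 ,  6.80058831, -0.36647189]), array([-0.00144726, -0.29032004,  0.00050909])) (array([-0.1347593 , 17.45057587, -0.38245109]), array([-0.00144726, -0.29032004,  0.00050909]))
```

{"api": "carry_out", "payload": {
  "delta_pos": [
    [-0.1, 2, -0.4],
    [-0.1, 5, -0.4],
    [-0.1, 8, -0.4],
    [-0.1, 11, -0.4],
    [-0.1, 13.5, -0.4],
    [-0.1, 15.5, -0.4],
    [-0.1, 16.8, -0.4],
    [-0.1, 17.4, -0.4],
    [-0.1, 17.4, -0.4],
    [-0.1, 17.4, -0.4]
  ],
  "rotation": [
    [0, -0.12, 0],
    [0, -0.24, 0],
    [0, -0.29, 0],
    [0, -0.29, 0],
    [0, -0.29, 0],
    [0, -0.29, 0],
    [0, -0.29, 0],
    [0, -0.29, 0],
    [0, -0.29, 0],
    [0, -0.29, 0]
  ],
  "hand": 80
}}

```text
t: 13.35
ee_pos: [630.4, -262.2, 5.3]
orientation: [-1.11, -1.354, 1.354]
ft_force: [0.6, -0.7, 1.0]
width: 60.5
```

```bash
python3 - <<'E'
from h import *
o=ctrl.get_obs(); print(o['ee_pos'],o['ft_force'],o['width'])
im=ctrl.get_image('side')[:,:,::-1]; u,v=proj('side',[628,-262,20]).astype(int); crop(im,u-50,v-60,u+50,v+40,6,'pics/s5.png')
E
```

```text
[ 630.35931493 -262.1899216     5.33142269] [ 0.57949769 -0.70951488  0.98460971] 60.504007912234854
```

View pics/s5.png

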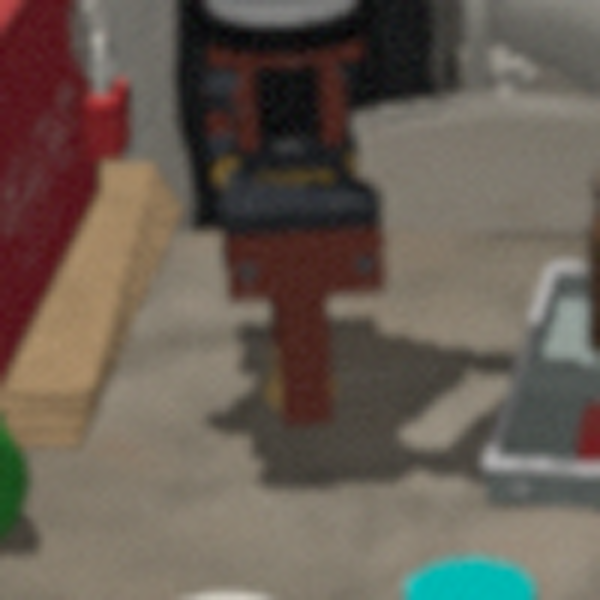

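{"api": "carry_out", "payload": {
  "delta_pos": [
    [0, 0.2, 0],
    [0, 0.2, 0],
    [0, 0.2, 0]
  ],
  "rotation": [
    [0, 0, 0],
    [0, 0, 0],
    [0, 0, 0]
  ]
}}

```text
t: 13.65
ee_pos: [630.6, -261.8, 3.3]
orientation: [-1.109, -1.355, 1.354]
ft_force: [-0.2, -0.2, 0.4]
width: 60.6
```

{"api": "carry_out", "payload": {
  "delta_pos": [
    [0, 0, 0],
    [0, 0, 0],
    [0, 0, 0],
    [0, 0, 0],
    [0, 0, 0],
    [0, 0, 0],
    [0, 0, 0],
    [0, 0, 0],
    [0, 0, 0],
    [0, 0, 0]
  ],
  "rotation": [
    [0, 0, 0],
    [0, 0, 0],
    [0, 0, 0],
    [0, 0, 0],
    [0, 0, 0],
    [0, 0, 0],
    [0, 0, 0],
    [0, 0, 0],
    [0, 0, 0],
    [0, 0, 0]
  ],
  "hand": 255
}}

```text
t: 14.48
ee_pos: [630.2, -261.7, 2.5]
orientation: [-1.108, -1.354, 1.354]
ft_force: [0.9, -0.0, 0.4]
width: 29.0
```

```bash
python3 - <<'E'
from h import *
c,th,s,p,m=trays()['A']
print(p,m,togo([m[0],m[1],130],th+np.pi/2)); 
E
```

```text
[488.63418891 304.45266142] [483.42136122 200.58338575] (array([ 48.21508267, -12.75259932,   5.23882421]), array([1.67882274e-05, 2.49277365e-01, 3.11641600e-06]))
```

{"api": "carry_out", "payload": {
  "delta_pos": [
    [0, -3, 0],
    [0, -7, 0],
    [0, -11, 0],
    [0, -13, 0],
    [4, -13, 0.5],
    [8, -13, 1],
    [12, -13, 1.5],
    [16, -13, 2],
    [20, -13, 2.5],
    [24, -13, 3],
    [28, -13, 3.5],
    [32, -13, 4]
  ],
  "rotation": [
    [0, 0, 0],
    [0, 0, 0],
    [0, 0, 0],
    [0, 0, 0],
    [0, 0.25, 0],
    [0, 0.25, 0],
    [0, 0.25, 0],
    [0, 0.25, 0],
    [0, 0.25, 0],
    [0, 0.25, 0],
    [0, 0.25, 0],
    [0, 0.25, 0]
  ]
}}

```text
t: 15.48
ee_pos: [526.6, 45.7, 132.6]
orientation: [-1.233, -1.172, 1.171]
ft_force: [1.0, 0.2, -0.5]
width: 29.1
```

```bash
python3 - <<'E'
from h import *
c,th,s,p,m=trays()['A']
print(ctrl.get_obs()['width'],togo([m[0],m[1],130],th+np.pi/2)); 
E
```

```text
29.06323205863065 (array([15.25199528,  0.25780661,  5.10387332]), array([ 7.90703788e-05, -1.01808196e-03,  4.35469007e-05]))
```

{"api": "carry_out", "payload": {
  "delta_pos": [
    [4, 0, 1.4],
    [8, 0.1, 2.7],
    [12, 0.2, 4],
    [14.5, 0.2, 5],
    [15, 0.2, 5.1],
    [15, 0.2, 5.1],
    [15, 0.2, 5.1]
  ],
  "rotation": [
    [0, 0, 0],
    [0, 0, 0],
    [0, 0, 0],
    [0, 0, 0],
    [0, 0, 0],
    [0, 0, 0],
    [0, 0, 0]
  ]
}}

```text
t: 16.07
ee_pos: [484.4, 196.2, 130.5]
orientation: [-1.233, -1.172, 1.173]
ft_force: [-0.6, 0.2, -0.2]
width: 29.2
```

```bash
python3 - <<'E'
from h import *
c,th,s,p,m=trays()['A']
print(ctrl.get_obs()['width'],togo([m[0],m[1],6.5],th+np.pi/2)); 
cv2.imwrite('pics/w6.png',ctrl.get_image('wrist')[:,:,::-1])
E
```

```text
29.177249586363892 (array([ 0.43331911, 12.39832767,  0.11933006]), array([ 0.00011086,  0.00035983, -0.00026539]))
```

View pics/w6.png

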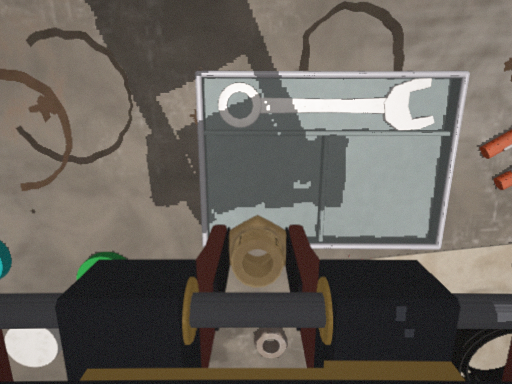

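{"api": "carry_out", "payload": {
  "delta_pos": [
    [0.3, 3.5, 0.1],
    [0.3, 6.5, 0.1],
    [0.3, 9, 0.1],
    [0.3, 10.5, 0.1],
    [0.3, 11.7, 0.1],
    [0.3, 12.3, 0.1],
    [0.3, 12.4, 0.1],
    [0.3, 12.4, 0.1]
  ],
  "rotation": [
    [0, 0, 0],
    [0, 0, 0],
    [0, 0, 0],
    [0, 0, 0],
    [0, 0, 0],
    [0, 0, 0],
    [0, 0, 0],
    [0, 0, 0]
  ]
}}

```text
t: 16.78
ee_pos: [484.0, 199.1, 6.7]
orientation: [-1.233, -1.171, 1.171]
ft_force: [-0.8, 0.5, 0.0]
width: 29.0
```

{"api": "carry_out", "payload": {
  "delta_pos": [
    [0, 0, 0],
    [0, 0, 0],
    [0, 0, 0],
    [0, 0, 0]
  ],
  "rotation": [
    [0, 0, 0],
    [0, 0, 0],
    [0, 0, 0],
    [0, 0, 0]
  ],
  "hand": 120
}}

```text
t: 17.12
ee_pos: [483.8, 199.8, 7.1]
orientation: [-1.233, -1.173, 1.171]
ft_force: [0.6, -0.1, -0.1]
width: 46.2
```

{"api": "carry_out", "payload": {
  "delta_pos": [
    [0, -4, 0],
    [0, -8, 0],
    [0, -12, 0],
    [0, -16, 0],
    [-3.5, -17, -2.4],
    [-7, -17, -4.8],
    [-10.5, -17, -7.2],
    [-14, -17, -9.6],
    [-17.5, -17, -12],
    [-21, -17, -14.5],
    [-23.1, -17, -15.9],
    [-23.1, -17, -15.9]
  ],
  "rotation": [
    [0, 0, 0],
    [0, 0, 0],
    [0, 0, 0],
    [0, 0, 0],
    [0, 0, 0],
    [0, 0, 0],
    [0, 0, 0],
    [0, 0, 0],
    [0, 0, 0],
    [0, 0, 0],
    [0, 0, 0],
    [0, 0, 0]
  ]
}}

```text
t: 18.12
ee_pos: [633.5, -44.1, 177.0]
orientation: [-1.238, -1.171, 1.168]
ft_force: [0.2, 0.3, -1.5]
width: 46.8
```

{"api": "carry_out", "payload": {
  "delta_pos": [
    [0, 0, 0],
    [0, 0, 0],
    [0, 0, 0],
    [0, 0, 0]
  ],
  "rotation": [
    [0, 0, 0],
    [0, 0, 0],
    [0, 0, 0],
    [0, 0, 0]
  ],
  "hand": 0
}}

```text
t: 18.45
ee_pos: [629.9, -37.9, 176.6]
orientation: [-1.232, -1.173, 1.173]
ft_force: [1.0, 1.0, -0.0]
width: 69.8
```

```bash
python3 - <<'E'
from h import *
o=ctrl.get_obs(); im=ctrl.get_image('wrist')[:,:,::-1].copy(); cv2.imwrite('pics/w7.png',im)
hsv=cv2.cvtColor(im,cv2.COLOR_BGR2HSV)
m=((hsv[...,2]>140)&(hsv[...,1]<40)).astype(np.uint8)*255
u,v=proj('wrist',[631,-39,12],o).astype(int); print(u,v,o['ee_pos'])
k=np.zeros_like(m); k[v-50:v+50,u-50:u+50]=m[v-50:v+50,u-50:u+50]
c=max(cv2.findContours(k,cv2.RETR_EXTERNAL,cv2.CHAIN_APPROX_NONE)[0],key=cv2.contourArea)
e=cv2.fitEllipse(c); print(e,plane('wrist',e[0],12,o)); P=plane('wrist',e[0],12,o)
print(togo([P[0],P[1],3],1.52))
E
```

```text
255 180 [629.85384157 -37.8761928  176.57983696]
((257.58251953125, 197.6248016357422), (16.117956161499023, 47.800537109375), 90.21235656738281) [649.80873457 -37.69315292  12.        ]
(array([ 0.11874644, 17.36363083, -1.98042007]), array([-2.19098423e-04,  1.70012551e-03,  9.38465604e-05]))
```

View pics/w7.png

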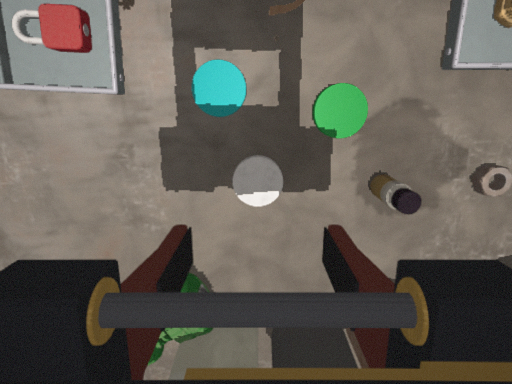

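White disc at (258,181), half in the gripper's shadow; the turquoise (219,88) and green (341,110) ones are excluded. Its position agrees with the top view (632,-38).

{"api": "carry_out", "payload": {
  "delta_pos": [
    [0, 3, -0.2],
    [0, 6, -0.2],
    [0, 9, -0.2],
    [0, 12, -0.2],
    [0, 14.5, -0.2],
    [0, 16.2, -0.2],
    [0, 17, -0.2],
    [0, 17.3, -0.2],
    [0, 17.3, -0.2],
    [0, 17.3, -0.2]
  ],
  "rotation": [
    [0, 0, 0],
    [0, 0, 0],
    [0, 0, 0],
    [0, 0, 0],
    [0, 0, 0],
    [0, 0, 0],
    [0, 0, 0],
    [0, 0, 0],
    [0, 0, 0],
    [0, 0, 0]
  ]
}}

```text
t: 19.33
ee_pos: [633.3, -39.1, 4.6]
orientation: [-1.234, -1.173, 1.171]
ft_force: [0.2, -0.6, 0.3]
width: 87.7
```

{"api": "carry_out", "payload": {
  "delta_pos": [
    [0, 0, 0],
    [0, 0, 0],
    [0, 0, 0],
    [0, 0, 0],
    [0, 0, 0],
    [0, 0, 0],
    [0, 0, 0],
    [0, 0, 0],
    [0, 0, 0]
  ],
  "rotation": [
    [0, 0, 0],
    [0, 0, 0],
    [0, 0, 0],
    [0, 0, 0],
    [0, 0, 0],
    [0, 0, 0],
    [0, 0, 0],
    [0, 0, 0],
    [0, 0, 0]
  ],
  "hand": 255
}}

```text
t: 20.08
ee_pos: [632.6, -39.3, 3.6]
orientation: [-1.233, -1.172, 1.172]
ft_force: [-1.3, 0.2, 3.0]
width: 50.1
```

```bash
python3 - <<'E'
from h import *
c,th,s,p,m=trays()['A']
print(ctrl.get_obs()['width'],togo([p[0],p[1],130],th+np.pi/2)); 
E
```

```text
50.06883556519892 (array([ 33.60456751, -12.63724647,  16.12183978]), array([ 1.00356562e-04, -6.64083436e-04,  5.59056607e-06]))
```

{"api": "carry_out", "payload": {
  "delta_pos": [
    [0, -3, 0],
    [0, -7, 0],
    [0, -11, 0],
    [0, -12.7, 0],
    [3.4, -12.7, 1.6],
    [6.8, -12.7, 3.2],
    [10.2, -12.7, 4.8],
    [13.6, -12.7, 6.5],
    [17, -12.7, 8],
    [20.4, -12.7, 9.7],
    [23.8, -12.7, 11.3],
    [27.2, -12.7, 13]
  ],
  "rotation": [
    [0, 0, 0],
    [0, 0, 0],
    [0, 0, 0],
    [0, 0, 0],
    [0, 0, 0],
    [0, 0, 0],
    [0, 0, 0],
    [0, 0, 0],
    [0, 0, 0],
    [0, 0, 0],
    [0, 0, 0],
    [0, 0, 0]
  ]
}}

```text
t: 21.08
ee_pos: [515.6, 240.4, 130.4]
orientation: [-1.233, -1.172, 1.172]
ft_force: [0.6, 0.4, 0.0]
width: 50.2
```

{"api": "carry_out", "payload": {
  "delta_pos": [
    [3, 0, 1.5],
    [5.5, 0, 2.7],
    [6.4, 0, 3.1],
    [6.4, 0, 3.1],
    [6.4, 0, 3.1]
  ],
  "rotation": [
    [0, 0, 0],
    [0, 0, 0],
    [0, 0, 0],
    [0, 0, 0],
    [0, 0, 0]
  ]
}}

```text
t: 21.5
ee_pos: [488.8, 304.1, 130.3]
orientation: [-1.233, -1.172, 1.173]
ft_force: [1.3, 0.0, -0.6]
width: 50.1
```

```bash
python3 - <<'E'
from h import *
c,th,s,p,m=trays()['A']
print(ctrl.get_obs()['width'],togo([p[0],p[1],7.5],th+np.pi/2)); 
cv2.imwrite('pics/w8.png',ctrl.get_image('wrist')[:,:,::-1])
E
```

```text
50.08519003837542 (array([ 0.03981206, 12.27913284,  0.01632182]), array([-0.00010395,  0.00058485, -0.0005329 ]))
```

View pics/w8.png

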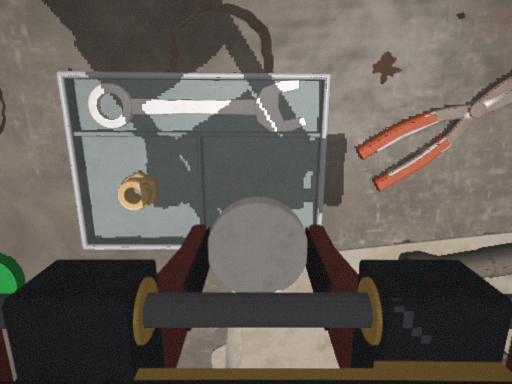

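{"api": "carry_out", "payload": {
  "delta_pos": [
    [0.1, 3.5, 0],
    [0.1, 6.5, 0],
    [0.1, 9, 0],
    [0.1, 10.5, 0],
    [0.1, 11.6, 0],
    [0.1, 12.1, 0],
    [0.1, 12.3, 0],
    [0.1, 12.3, 0]
  ],
  "rotation": [
    [0, 0, 0],
    [0, 0, 0],
    [0, 0, 0],
    [0, 0, 0],
    [0, 0, 0],
    [0, 0, 0],
    [0, 0, 0],
    [0, 0, 0]
  ]
}}

```text
t: 22.22
ee_pos: [489.4, 305.0, 7.7]
orientation: [-1.233, -1.171, 1.171]
ft_force: [0.4, -0.0, -0.5]
width: 50.2
```

{"api": "carry_out", "payload": {
  "delta_pos": [
    [0, 0, 0],
    [0, 0, 0],
    [0, 0, 0],
    [0, 0, 0]
  ],
  "rotation": [
    [0, 0, 0],
    [0, 0, 0],
    [0, 0, 0],
    [0, 0, 0]
  ],
  "hand": 75
}}

```text
t: 22.55
ee_pos: [489.2, 305.7, 8.2]
orientation: [-1.233, -1.173, 1.171]
ft_force: [-0.1, 0.1, -0.4]
width: 61.8
```

{"api": "carry_out", "payload": {
  "delta_pos": [
    [0, -2, 0],
    [0, -5, 0],
    [0, -9, 0],
    [0, -13, 0],
    [0, -17, 0],
    [-4, -17, 0],
    [-8, -17, 0],
    [-12, -17, 0],
    [-16, -17, 0],
    [-20, -17, 0],
    [-20, -17, 0]
  ],
  "rotation": [
    [0, 0, 0],
    [0, 0, 0],
    [0, 0, 0],
    [0, 0, 0],
    [0, 0, 0],
    [0, 0, 0],
    [0, 0, 0],
    [0, 0, 0],
    [0, 0, 0],
    [0, 0, 0],
    [0, 0, 0]
  ]
}}

```text
t: 23.47
ee_pos: [477.5, 100.6, 177.7]
orientation: [-1.235, -1.168, 1.17]
ft_force: [0.1, 0.4, 0.6]
width: 61.8
```

```bash
python3 - <<'E'
from h import *
o=ctrl.get_obs(); print(o['ee_pos'],o['ft_force'],o['width'])
for n in ('wrist','top','side'): cv2.imwrite(f'pics/{n}9.png',ctrl.get_image(n)[:,:,::-1])
s=cv2.imread('pics/side9.png'); crop(s,180,100,360,350,2.4,'pics/side9c.png')
E
```

```text
[477.53348215 100.5559977  177.73567776] [0.06156157 0.35832417 0.57271883] 61.81296847417507
```

View pics/wrist9.png

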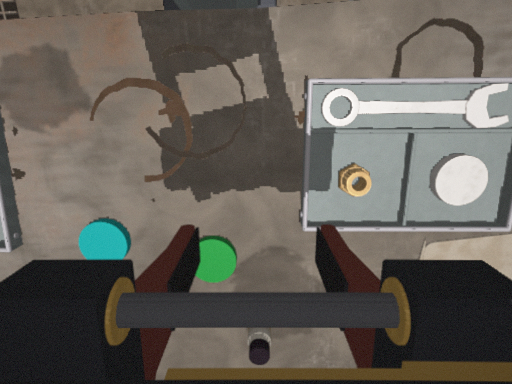

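View pics/top9.png

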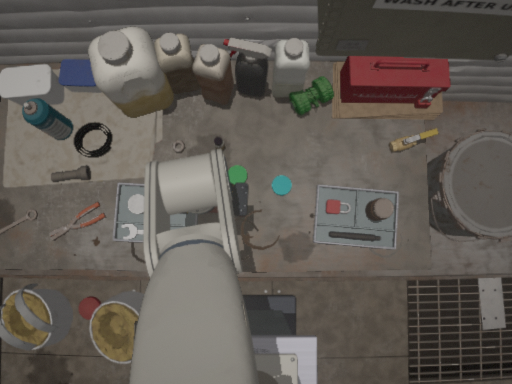

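View pics/side9c.png

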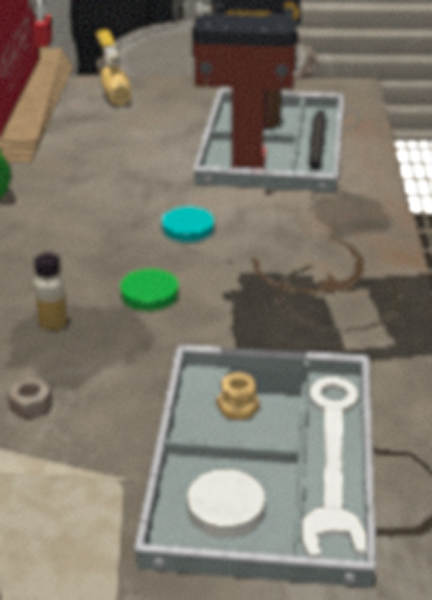

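```bash
python3 - <<'E'
from h import *
crop(cv2.imread('pics/top9.png'),305,175,410,260,6,'pics/tB9.png')
E
```

```text
(no output)
```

View pics/tB9.png

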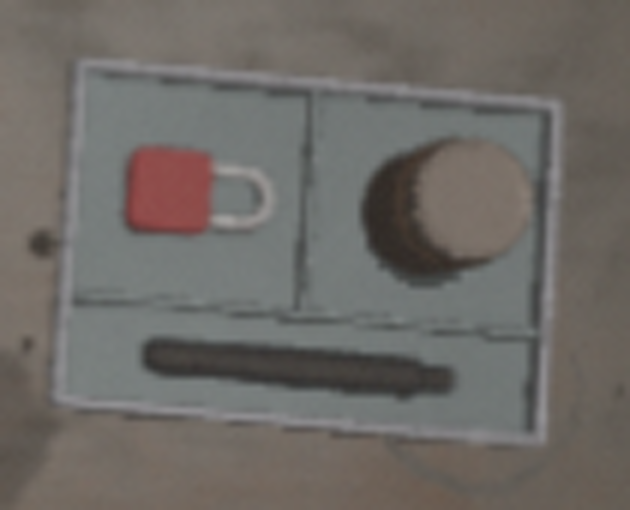

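The padlock lies flat in the left cell, around (195,190). The jar stands in the right cell, with its base around (425,215). Both are clear of the walls.

```bash
python3 - <<'E'
from workcell import ctrl
print(ctrl.close_job())
E
```

```text
the job is handed in; nothing more can be done
None
```

Both kits are made up and the job was handed in at about 24 s on the robot's clock.

- **Spanner tray:** the white thread tape and the brass bush each lie flat in their own cell.
- **Pen tray:** the padlock lies flat in one cell and the brown jar stands upright in the other.

The last top, side and wrist pictures show all four clear of the walls and let go. The nut and the vial look to be where they started, though I judged that by eye and did not measure it. The gripper is raised clear, with the wrist force near zero.

- **Failed check:** the wrist-camera ellipse fit on the tape came out about 18 mm off, because the gripper's shadow covered half the disc. I used the position from the top view instead, which the disc's centre in the wrist picture bore out.
- **Finger openings:** those read at the jar, bush and tape were 1 to 2 mm under the nominal sizes. None of them slipped.

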